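# Couple the drawbar hook to the press tray and draw the tray home

## Robot

A 6-joint arm with a two-finger parallel gripper is mounted at the origin on the work surface. World frame = base frame: x ahead of the robot, y to its left, z up, the work surface at z = 0. Lengths are in m, angles in rad, forces in N, time in s.
With the tool pointing down it reaches from about 0.225 to 0.875 m from the base axis. Payload 3.4 kg.
Tool frame: the origin (TCP) lies at the very end of the fingers, on their centre line; the grasp point (between the pads) lies 19 mm behind it (grip_depth is the distance from the TCP to the grasp point, in m); x points along the fingers, z is the direction in which the jaws open and shut, and the axes are right-handed (so a half turn about x gives the same grasp; the last joint's range is limited). The gripper opens to 85 mm and grips with 20 to 120 N. Pads are 22 mm wide; open, the fingers measure 114 mm over their backs; the gripper's body (76 mm by 85 mm) begins 54 mm behind the grasp point. The pads swing forward as they close: fully open they stand 13 mm farther back than shut.
Start: joints at [-1.4, 0.276, 1.505, -0, 1.361, -0.121], TCP at [0.165, -0.551, 0.231] pointing down, gripper open.
Joint ranges: [-2.89, 2.89], [-0.75, 2.08], [0.22, 2.7], [-1.18, 4.32], [0.11, 2.71], [-2.7, 2.7]. Speed limits (rad/s): [2.57, 2.57, 3.14, 3.14, 3.14, 3.14].

## Interface

Orientations are given as a unit quaternion [w, x, y, z].
In Python, from rig import get_state, get_image, sign_off, grip_depth gives the robot as it stands. The module is installed in compiled form; this text tells all that it offers.
- The arm moves only by the tool arm_command, never from a script. Its argument "series" is a list of rows, each an object with "dp": the shift along the tool's x, y, z scaled (see below), a list of three; "angular": the turn, a rotation vector about the tool's x, y, z scaled (see below), a list of three; "gripper": the finger opening in mm, from 0 to 85.4. A call has exactly 8 rows; each row shifts and turns the pose as measured when the row begins, along the tool's axes as they then stand; what a row does not reach is not made up. The controller multiplies each number of a shift by 0.12 m and each number of a turn by 90 degrees. A row lasts 1/8 s, in which the tool goes at most 62.5 mm and 10.7 degrees, less where a joint would pass 70% of its speed; a pose out of reach is approached as far as the arm can. A call with a number of a shift or a turn outside -1 to 1 is refused whole. A call with a gripper value outside its range is refused whole. The fingers move at their own pace and stop on an object; "grip_force" is the grip in N (left out, the last holds). Time passes only in rows, so rows that do not move let the fingers close, or fill a call up. It gives the time, the measured TCP pose, the force and the opening at its end, in the units of the state.
- get_state(): the state, without advancing time (a new reading comes with each control period).
- get_image(name): name is "scene" or "top" or "wrist"; returns a dict with "image" (420x560x3 uint8, blue, green, red), "depth" (420x560 float32, m along the optical axis (not along the pixel's ray), 0 where there is no reading), "mtx" (3x3 intrinsics, pixels), "view" (4x4, takes a point from world to camera coordinates); the wrist camera has in their place "mount" (4x4, takes a point from camera to tool coordinates, whose origin is the TCP and whose axes are the tool frame's). Camera axes: x right, y up, looking along -z (the intrinsics and any distortion apply to the point x, -y, -z); pixel columns grow to the right and rows downward; lengths in m; the calibration is good to about 2 mm. A picture is of the moment at which its call begins: read the wrist's pose just before it.
- sign_off(): hands the job in, once; it reports no verdict.
The state is a dict: "clock": time; "qpos": joint angles; "qd": joint speeds; "effort": joint torques, N m; "position": TCP position; "ee_rot": TCP orientation; "contact_force": force on the tool from outside, world axes, zero at the start; "moment": the same for the moment, N m; "width": finger opening in m.
Only numpy, scipy, OpenCV 4.12 (cv2) and the standard library are available. Lean on these libraries where they do the work, as an engineer would, in place of code of your own. Each camera call takes 0.05 s, during which the arm holds its last target. There are 200 camera calls.

## Task

Pick up the loose drawbar hook by its black grip, push its mouth onto the tray's tow pin until the sprung latch snaps shut behind the pin, then draw the tray with the hook all the way out to its front stops. Let go and leave the hook lying on the bench, still latched on the pin. Feel your way and never load the pin with more than about 25 N; touch the tray and rails only with the hook, and leave the other things where they are.

Things in the scene. Friction and masses are not known exactly. Their poses are not given: they have to be found in the camera images.
- hook_grip (a point): Centre of the black upright grip block of the loose dark steel hook (about 0.5 kg): 34 mm along the hook's x, 20 mm wide along y, from 22 to 68 mm above the bench, this point 45 mm up. Axes: x along the hook and out of its mouth, y left, z up. Grip it from above across y. The shank around it is 36 mm wide, its top 22 mm up, on a 10 mm high runner that lies on the bench.
- hook_seat (a point): Where the pin's axis lies when the pin is fully home in the hook's mouth: 70 mm ahead (+x) of the grip, same axes, 16 mm above the bench. The mouth opens to +x, 17 mm wide; its bottom is 7 mm behind this point. The jaw is 45 mm wide and 12 mm thick, 10 to 22 mm above the bench. Fully home, the pin is about 4 mm past the latch's snap; drawn back it has about 5 mm of slack.
- hook_nose (a point): Middle of the mouth's outer end, between the two prong tips, 43 mm ahead (+x) of hook_seat, same axes and height; here the mouth is flared to about 35 mm.
- latch (a joint): The hook's sprung latch, a bright pawl on a vertical bolt on the right (-y) prong, 27 mm ahead of hook_seat: 0 rad shut across the mouth, growing to 0.9 as the pin pushes it inward. Its own spring shuts it. Pushing the pin past it takes about 5 to 9 N along the hook's x.
- rig: Two rails fixed on the bench, 360 mm long, 170 mm apart, that carry the tray. Origin on the bench, under the middle of the pin's slot when the tray is fully back. x runs along the rails, away from the front stops: the hook is pushed on in +x with its x along this x, the tray is drawn out in -x. y left, z up. Rails begin at x = 20 mm.
- slot (a point): Middle of the slot in the tray's steel tow lug (50 mm wide, top 8 mm above the bench, reaching 26 mm to -x of this point); moves with the tray, axes as the rig. The upright tow pin (14 mm thick, 22 mm head, 22 mm clear below the head) is bolted rigidly in the slot, on its x line, anywhere from -12 to +12 mm in x of this point: where is not measured.
- tray (a joint): Slide of the grey-painted tray (1.2 kg, 260 x 200 mm, with a blue jig, top 69 mm above the bench): 0 m at its rear stops, 0.07 m at its front stops (towards the rig's -x). It starts up to 15 mm off the rear stops and drags with about 4 N, so a push first slides it back onto the rear stops. Stops are hard.
- die: Bystander: loose brass block, 70 x 50 x 25 mm, origin under its centre.
- wrench: Bystander: 160 mm steel wrench lying on the bench, origin under its middle.
- jar: Bystander: closed jar, 56 mm wide, 60 mm high, origin under its centre.
Things that resemble listed ones, but are neither listed nor needed, are in the scene too. What is shaped like the part that bears hook_grip but green or red is not meant.

How it is judged:
On the way:
1. the hook is on the pin with its latch shut behind it, the tray still back (value of joint latch below 0.12 rad and value of joint tray below 0.03 m and x of hook_seat in the frame of rig between -0.0155 and 0.0155 m and y of hook_seat in the frame of rig between -0.008 and 0.008 m), for 0.1 s.
At the end, for the whole second after the job is handed in: The tray is drawn out to its front stops (within 4 mm), the hook lies flat on the bench (within 5 mm and 0.1 rad) at rest with the pin in its mouth (seat 90 to 55 mm before the rig's origin, within 8 mm of its axis), and the latch is shut (within 0.12 rad) (value of joint latch below 0.12 rad and value of joint tray above 0.066 m and x of hook_seat in the frame of rig between -0.09 and -0.055 m and y of hook_seat in the frame of rig between -0.008 and 0.008 m and height (world z) of hook_seat below 0.021 m and angle between hook_seat's own z axis and vertical below 0.1 rad and linear speed of hook below 0.02 m/s); the robot touches nothing.
It fails at once if the hook loads the pin, tray or rails with more than 40 N (contact force between hook and rig above 40 N).
It fails at once if the robot itself touches the tray, pin or rails (contact force between any of the fingers, the arm and rig above 1 N).
It fails at once if a bystander is moved by more than 20 mm (distance of any of die, wrench, jar from where it was at the start of the episode above 0.02 m).
It also fails if it takes over 61 s, if anything falls off the work surface, if the arm or the gripper's body presses on something with over 40 N, if the wrist force passes 120 N, or if a joint passes its speed limit or range.

## Working session

There is one attempt and no reset: what is moved stays moved. The work goes in short steps, Python scripts to look and compute and a tool call to move; the robot and the scene stay as the last step left them, time stands still between calls to the robot, and variables do not carry over. Pictures are saved under pics/ and viewed, about 8 in all and at most 12, crops included, and the job is handed in when it is done.

Besides the shell and the picture viewer there is one more tool, called after ">>>" by a JSON object that holds its "fn" and its "kwargs". arm_command: Moves the arm, as the interface text tells. Its arguments: {"type":"object","properties":{"series":{"type":"array","items":{"type":"object","properties":{"dp":{"type":"array","items":{"type":"number"}},"angular":{"type":"array","items":{"type":"number"}},"gripper":{"type":"number"}}}},"grip_force":{"type":"number"}},"required":["series"]}

```bash
mkdir -p pics; cat > h.py <<'E'
import numpy as np, cv2
from rig import get_state, get_image, grip_depth
from scipy.spatial.transform import Rotation as R
def pose():
    s=get_state(); q=s['ee_rot']; T=np.eye(4); T[:3,:3]=R.from_quat([q[1],q[2],q[3],q[0]]).as_matrix(); T[:3,3]=s['position']; return T,s
def cam(name):
    T,s=pose(); d=get_image(name)
    d['c2w']=np.linalg.inv(d['view']) if 'view' in d else T@d['mount']
    return d
def world(d,u,v,z=None):
    K=d['mtx']; r=np.array([(u-K[0,2])/K[0,0],-(v-K[1,2])/K[1,1],-1.])
    C=d['c2w']; o=C[:3,3]; w=C[:3,:3]@r
    t=(z-o[2])/w[2] if z is not None else d['depth'][int(round(v)),int(round(u))]
    return o+t*w
E
python3 - <<'E'
from h import *
for n in('top','scene'):
    d=cam(n); cv2.imwrite(f'pics/{n}0.png',d['image']); np.savez(f'{n}0.npz',**{k:v for k,v in d.items() if isinstance(v,np.ndarray)})
    print(n,[k for k in d],d['mtx'].round(1).tolist(),d['c2w'].round(3).tolist())
T,s=pose();print(T.round(3).tolist(),s,grip_depth)
E
```

```text
top ['image', 'depth', 'mtx', 'view', 'c2w'] [[411.6, 0.0, 276.8], [0.0, 411.6, 211.4], [0.0, 0.0, 1.0]] [[-0.016, 0.99, -0.14, 0.467], [-1.0, -0.016, 0.002, -0.172], [-0.001, 0.14, 0.99, 0.908], [0.0, 0.0, 0.0, 1.0]]
scene ['image', 'depth', 'mtx', 'view', 'c2w'] [[413.3, 0.0, 285.6], [0.0, 413.3, 208.8], [0.0, 0.0, 1.0]] [[-0.513, -0.519, 0.684, 1.091], [0.858, -0.29, 0.424, 0.194], [-0.022, 0.804, 0.594, 0.511], [0.0, 0.0, 0.0, 1.0]]
[[-0.0, 0.958, 0.288, 0.165], [0.002, 0.288, -0.958, -0.55], [-1.0, 0.0, -0.002, 0.231], [0.0, 0.0, 0.0, 1.0]] {'clock': 0.1, 'qpos': array([-1.40001080e+00,  2.76517488e-01,  1.50602793e+00, -2.06216256e-05,
        1.36070337e+00, -1.21007642e-01]), 'qd': array([-0.00076055, -0.00118668, -0.00283081,  0.00075272,  0.0020393 ,
        0.00143941]), 'effort': array([ 1.09885212e-03, -4.17701948e+01, -2.46404511e+01, -1.20825789e-04,
        5.76004823e-03,  1.40535971e-05]), 'position': array([ 0.16531086, -0.55021844,  0.23052583]), 'ee_rot': array([ 0.56694935,  0.42239527,  0.56780759, -0.4215984 ]), 'contact_force': array([-0.20372138, -0.5125508 , -0.00564075]), 'moment': array([ 0.01754131,  0.04908941, -0.02929642]), 'width': 0.08513809988572348} 0.0187
```

View pics/top0.png

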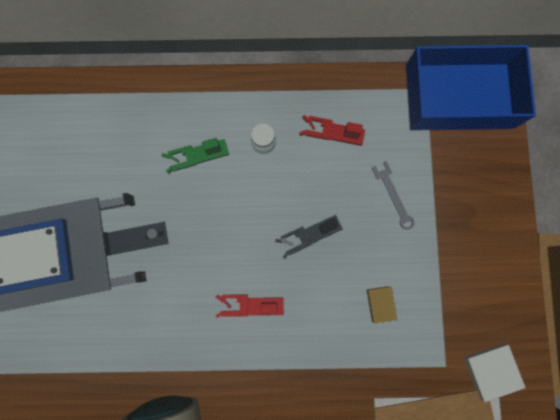

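View pics/scene0.png

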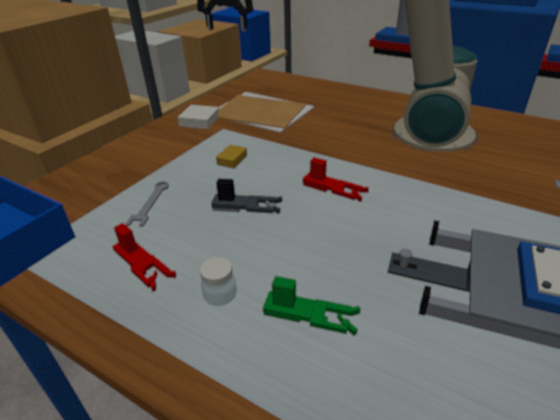

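Candidates in the top view are the dark hook (310,236), a green one (200,153), and red ones at (335,130) and (250,306). By the description it is the dark one, with its black grip at about (328,227). The rig's pin is at about (152,234). Next is a close crop and the measurement.

```bash
python3 - <<'E'
from h import *
d=dict(np.load('top0.npz')); im=d['image']
a=cv2.resize(im[205:270,265:355],None,fx=6,fy=6,interpolation=cv2.INTER_CUBIC)
b=cv2.resize(im[185:290,90:180],None,fx=5,fy=5,interpolation=cv2.INTER_CUBIC)
c=np.zeros((535,1000,3),np.uint8); c[:390,:540]=a; c[:525,545:995]=b
cv2.imwrite('pics/crop.png',cv2.convertScaleAbs(cv2.resize(c,(800,428)),alpha=1.5))
# dark hook mask from depth/brightness
g=im.max(2); m=((g<85)).astype(np.uint8); m[:205]=0;m[270:]=0;m[:,:265]=0;m[:,355:]=0
n,l,st,ce=cv2.connectedComponentsWithStats(m); i=1+st[1:,4].argmax(); ys,xs=np.where(l==i)
P=np.array([world(d,x,y,.022) for x,y in zip(xs,ys)]); print('n',len(P))
q=world(d,310,236); 
W=np.array([world(d,x,y) for x,y in zip(xs,ys)])
top=W[W[:,2]>.055]; print('grip top pts',len(top),top.mean(0),top.min(0),top.max(0))
(cx,cy),(w,h),ang=cv2.minAreaRect(top[:,:2].astype(np.float32)*1000);print('gripRect',cx,cy,w,h,ang)
bod=W[(W[:,2]<.03)]
print('bod z',np.percentile(bod[:,2],[5,50,95]))
allp=cv2.minAreaRect(P[:,:2].astype(np.float32)*1000);print('all',allp)
# tray side: grey? print depth heights at few pixels
for u,v in[(152,234),(165,230),(130,240),(128,200),(140,277),(100,200),(110,290),(60,240),(70,205)]: print(u,v,world(d,u,v).round(4))
E
```

```text
n 838
grip top pts 168 [ 0.55366223 -0.27716758  0.08223737] [ 0.46668959 -0.29694269  0.05603627] [ 0.57062121 -0.1722415   0.90779838]
gripRect 520.8372802734375 -229.57992553710938 23.402767181396484 155.98391723632812 34.82801055908203
bod z [0.01924387 0.02172375 0.02448421]
all ((542.2799072265625, -241.59490966796875), (43.172996520996094, 139.57968139648438), 25.499948501586914)
152 234 [0.5464 0.093  0.0328]
165 230 [0.5569 0.0719 0.0093]
130 240 [0.5366 0.1496 0.0044]
128 200 [0.6194 0.1438 0.0408]
140 277 [0.4564 0.1142 0.0378]
100 200 [ 0.6275  0.2213 -0.    ]
110 290 [0.4292 0.1896 0.0029]
60 240 [0.5347 0.275  0.0581]
70 205 [0.611  0.2686 0.0379]
```

View pics/crop.png

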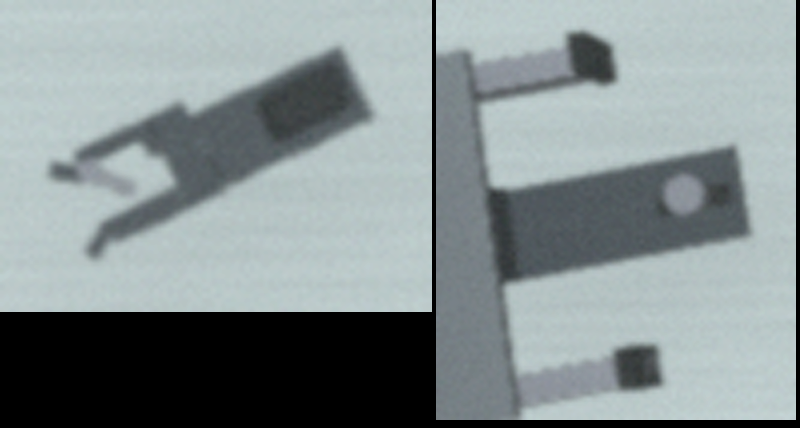

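The crop confirms the dark hook: its mouth points left and down, and the bright pawl is on the upper (right) prong. The pin head is at crop (684,194) → image (152,233.5).

```bash
python3 - <<'E'
from h import *
d=dict(np.load('top0.npz'))
A=lambda x,y,z: world(d,265+x/4.8,205+y/4.8,z)[:2]
B=lambda x,y,z: world(d,90+(x-436)/4,185+y/4,z)[:2]
ang=lambda v: np.degrees(np.arctan2(v[1],v[0]))
rear=(A(341,47,.022)+A(372,118,.022))/2
nose=(A(50,170,.022)+A(93,255,.022))/2
print('rear',rear,'nose',nose,'len',np.linalg.norm(nose-rear),'ang',ang(nose-rear), 'shank edges',ang(A(190,110,.022)-A(341,47,.022)),ang(A(185,215,.022)-A(372,118,.022)))
im=d['image'];W=[]
for v in range(215,245):
  for u in range(310,350):
    if d['depth'][v,u]>0:
      w=world(d,u,v)
      if .06<w[2]<.075: W.append(w)
W=np.array(W); print(len(W),W.mean(0),cv2.minAreaRect(W[:,:2].astype(np.float32)*1000))
p=B(684,194,.033);print('pin',p)
e1,e2=B(735,148,.008),B(750,235,.008); print('lugend',(e1+e2)/2,np.linalg.norm(e1-e2),'edges',ang(B(515,189,.008)-e1),ang(B(515,280,.008)-e2),'endnormal',ang(e1-e2)+90)
# tray front edge long normal (z unknown .0?) 
print('tray edge',ang(B(468,52,.05)-B(518,405,.05))+90)
E
```

```text
rear [ 0.56670169 -0.30849347] nose [ 0.51029322 -0.1789556 ] len 0.14128685734760418 ang 113.53116552871312 shank edges 111.74740140418142 116.32787455020683
162 [ 0.55539683 -0.2792525   0.06742229] ((555.772216796875, -279.51165771484375), (19.862628936767578, 34.008094787597656), 22.824182510375977)
pin [0.54749836 0.09299296]
lugend [0.5507634  0.06856926] 0.048837367527724426 edges 99.78783286373766 99.99605113954034 endnormal 100.93393501027163
tray edge 100.44219944629664
```

```bash
cat >> h.py <<'E'
def plan(xyz,zang,n=8,T=None):
    "rows to reach TCP xyz, tool pointing straight down, tool z at zang deg"
    if T is None: T,_=pose()
    a=np.radians(zang); Z=np.array([np.cos(a),np.sin(a),0]); X=np.array([0,0,-1.]); G=np.c_[X,np.cross(Z,X),Z]
    p0=T[:3,3]; R0=R.from_matrix(T[:3,:3]); rv=(R0.inv()*R.from_matrix(G)).as_rotvec()
    out=[]
    for i in range(n):
        Ri=R0*R.from_rotvec(rv*i/n)
        out.append((Ri.inv().apply((np.array(xyz)-p0)/n)/.12).round(3).tolist())
    print('angular',(rv/n/(np.pi/2)).round(4).tolist()); print(*out,sep='\n')
E
python3 -c "
from h import *
plan([.5556,-.2795,.16],23.2,12)"
```

```text
angular [-0.0893, -0.0001, -0.0001]
[0.049, 0.314, -0.102]
[0.049, 0.325, -0.057]
[0.049, 0.33, -0.011]
[0.049, 0.328, 0.035]
[0.049, 0.32, 0.081]
[0.049, 0.305, 0.125]
[0.049, 0.285, 0.166]
[0.049, 0.259, 0.204]
[0.049, 0.228, 0.238]
[0.049, 0.192, 0.268]
[0.049, 0.153, 0.292]
[0.049, 0.111, 0.311]
```

>>> {"fn": "arm_command", "kwargs": {"series": [{"dp": [0.05,0.314,-0.102],"angular": [-0.09,0,0],"gripper": 85},{"dp": [0.05,0.325,-0.057],"angular": [-0.09,0,0],"gripper": 85},{"dp": [0.05,0.33,-0.011],"angular": [-0.09,0,0],"gripper": 85},{"dp": [0.05,0.328,0.035],"angular": [-0.09,0,0],"gripper": 85},{"dp": [0.05,0.32,0.081],"angular": [-0.09,0,0],"gripper": 85},{"dp": [0.05,0.305,0.125],"angular": [-0.09,0,0],"gripper": 85},{"dp": [0.05,0.285,0.166],"angular": [-0.09,0,0],"gripper": 85},{"dp": [0.05,0.259,0.204],"angular": [-0.09,0,0],"gripper": 85}]}}

```text
clock: 1.1
position: [0.4269, -0.3605, 0.1778]
ee_rot: [0.705, 0.043, 0.707, -0.039]
contact_force: [-0.3, 0.9, 0.1]
width: 0.0852
```

```bash
python3 -c "
from h import *
plan([.5556,-.2795,.13],23.2,7);print(pose())"
```

```text
angular [-0.0475, -0.0002, -0.0005]
[0.057, 0.113, 0.141]
[0.057, 0.103, 0.149]
[0.057, 0.091, 0.156]
[0.057, 0.079, 0.163]
[0.057, 0.067, 0.168]
[0.057, 0.054, 0.173]
[0.057, 0.041, 0.176]
(array([[-0.00328384,  0.11665589,  0.99316696,  0.42686356],
       [ 0.00532656,  0.99316027, -0.1166375 , -0.36052649],
       [-0.99998042,  0.00490715, -0.00388275,  0.17781726],
       [ 0.        ,  0.        ,  0.        ,  1.        ]]), {'clock': 1.1, 'qpos': array([-8.26660449e-01,  2.89939206e-01,  1.62227251e+00,  1.26232804e-03,
        1.23552410e+00, -7.10165449e-01]), 'qd': array([ 0.59047838,  0.13028334, -0.04989031,  0.00294456, -0.07753336,
       -0.57525669]), 'effort': array([-2.65089042e+00, -4.23656595e+01, -2.25885558e+01,  3.68816417e-02,
        2.41987277e-01,  4.78441268e-01]), 'position': array([ 0.42686356, -0.36052649,  0.17781726]), 'ee_rot': array([ 0.70462644,  0.04312379,  0.70716456, -0.03949942]), 'contact_force': array([-0.32203937,  0.86461085,  0.0658068 ]), 'moment': array([-0.0054497 ,  0.01941846, -0.02191591]), 'width': 0.08516915046673139})
```

>>> {"fn": "arm_command", "kwargs": {"series": [{"dp": [0.057,0.113,0.141],"angular": [-0.048,0,0],"gripper": 85},{"dp": [0.057,0.103,0.149],"angular": [-0.048,0,0],"gripper": 85},{"dp": [0.057,0.091,0.156],"angular": [-0.048,0,0],"gripper": 85},{"dp": [0.057,0.079,0.163],"angular": [-0.048,0,0],"gripper": 85},{"dp": [0.057,0.067,0.168],"angular": [-0.048,0,0],"gripper": 85},{"dp": [0.057,0.054,0.173],"angular": [-0.048,0,0],"gripper": 85},{"dp": [0.057,0.041,0.176],"angular": [-0.048,0,0],"gripper": 85},{"dp": [0,0,0],"angular": [0,0,0],"gripper": 85}]}}

```text
clock: 2.1
position: [0.5582, -0.2706, 0.1236]
ee_rot: [0.688, -0.148, 0.693, 0.157]
contact_force: [-0.1, -0.6, -0.6]
width: 0.0848
```

```bash
python3 - <<'E'
from h import *
T,s=pose(); d=cam('wrist'); cv2.imwrite('pics/w1.png',cv2.convertScaleAbs(d['image'],alpha=1.4)); np.savez('w1.npz',**{k:v for k,v in d.items() if isinstance(v,np.ndarray)})
print(T.round(4))
plan([.5556,-.2795,.03],23.2,8)
E
```

```text
[[-0.0103 -0.4202  0.9074  0.5582]
 [ 0.011   0.9073  0.4203 -0.2706]
 [-0.9999  0.0143 -0.0048  0.1236]
 [ 0.      0.      0.      1.    ]]
angular [0.0022, -0.0004, -0.0011]
[0.098, -0.008, -0.005]
[0.098, -0.008, -0.005]
[0.098, -0.008, -0.005]
[0.098, -0.008, -0.005]
[0.098, -0.008, -0.005]
[0.098, -0.008, -0.005]
[0.098, -0.007, -0.005]
[0.098, -0.007, -0.005]
```

View pics/w1.png

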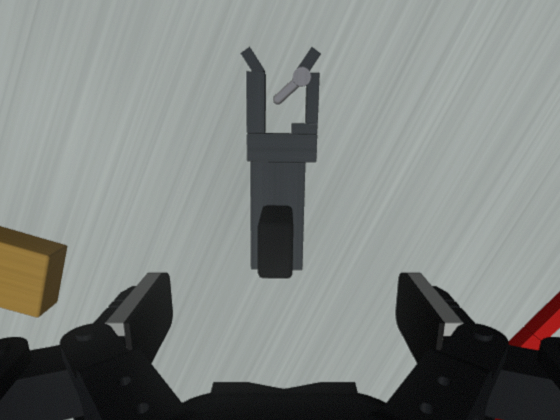

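The wrist view shows the black grip at (276,242), upright between the fingers. The mouth is at the top and the pawl at (292,86), and the brass die is off to the left, clear.

```bash
python3 - <<'E'
from h import *
d=dict(np.load('w1.npz')); W=[];S=[]
for v in range(40,300):
  for u in range(235,335):
    if d['depth'][v,u]>0:
      w=world(d,u,v)
      if .06<w[2]<.076 and v>190: W.append(w)
      elif .016<w[2]<.028 and 160<v<275: S.append(w)
for Q in(W,S):
  Q=np.array(Q); print(len(Q),Q.mean(0),cv2.minAreaRect(Q[:,:2].astype(np.float32)*1000))
a=(world(d,245,52,.022)+world(d,317,52,.022))/2; b=(world(d,251,268,.022)+world(d,303,268,.022))/2; v=a-b
print('axis',np.degrees(np.arctan2(v[1],v[0])),a,b)
E
```

```text
2045 [ 0.5559871  -0.27861138  0.06659626] ((556.3583984375, -279.91229248046875), (19.932552337646484, 33.862823486328125), 25.033737182617188)
3699 [ 0.54936645 -0.26227485  0.02105485] ((555.9774169921875, -272.22894287109375), (43.959434509277344, 76.11808013916016), 24.267610549926758)
axis 113.56112418582113 [ 0.51322608 -0.17847111  0.022     ] [ 0.56881643 -0.30594808  0.022     ]
```

>>> {"fn": "arm_command", "kwargs": {"series": [{"dp": [0.1,-0.008,-0.005],"angular": [0,0,-0.001],"gripper": 85},{"dp": [0.1,-0.008,-0.005],"angular": [0,0,-0.001],"gripper": 85},{"dp": [0.1,-0.008,-0.005],"angular": [0,0,-0.001],"gripper": 85},{"dp": [0.1,-0.008,-0.005],"angular": [0,0,-0.001],"gripper": 85},{"dp": [0.1,-0.008,-0.005],"angular": [0,0,-0.001],"gripper": 85},{"dp": [0.1,-0.008,-0.005],"angular": [0,0,-0.001],"gripper": 85},{"dp": [0.1,-0.008,-0.005],"angular": [0,0,-0.001],"gripper": 85},{"dp": [0.0,0,0],"angular": [0,0,0],"gripper": 85}]}}

```text
clock: 3.15
position: [0.5527, -0.2806, 0.0334]
ee_rot: [0.688, -0.15, 0.694, 0.151]
contact_force: [-0.0, 0.4, 0.8]
width: 0.0847
```

```bash
python3 - <<'E'
from h import *
T,s=pose(); print(T.round(4)); plan([.5558,-.2795,.027],24.5,2)
E
```

```text
[[-8.500e-03 -4.154e-01  9.096e-01  5.527e-01]
 [ 3.000e-04  9.096e-01  4.154e-01 -2.806e-01]
 [-1.000e+00  3.800e-03 -7.600e-03  3.340e-02]
 [ 0.000e+00  0.000e+00  0.000e+00  1.000e+00]]
angular [0.0002, -0.0024, -0.0012]
[0.026, -0.001, 0.014]
[0.026, -0.001, 0.014]
```

>>> {"fn": "arm_command", "kwargs": {"series": [{"dp": [0.026,0,0.014],"angular": [0,-0.0024,-0.0012],"gripper": 85},{"dp": [0.026,0,0.014],"angular": [0,-0.0024,-0.0012],"gripper": 85},{"dp": [0,0,0],"angular": [0,0,0],"gripper": 85},{"dp": [0,0,0],"angular": [0,0,0],"gripper": 10},{"dp": [0,0,0],"angular": [0,0,0],"gripper": 10},{"dp": [0,0,0],"angular": [0,0,0],"gripper": 10},{"dp": [0,0,0],"angular": [0,0,0],"gripper": 10},{"dp": [0,0,0],"angular": [0,0,0],"gripper": 10}], "grip_force": 70}}

```text
clock: 4.15
position: [0.5573, -0.2798, 0.0285]
ee_rot: [0.692, -0.152, 0.69, 0.149]
contact_force: [-1.2, 0.5, -0.8]
width: 0.0198
```

```bash
python3 - <<'E'
from h import *
T,s=pose(); print(T.round(4),s['contact_force'],s['width'])
E
```

```text
[[ 0.0038 -0.4158  0.9095  0.5573]
 [-0.0022  0.9095  0.4158 -0.2798]
 [-1.     -0.0036  0.0025  0.0285]
 [ 0.      0.      0.      1.    ]] [-1.20821932  0.46800611 -0.81470561] 0.019786507468935375
```

>>> {"fn": "arm_command", "kwargs": {"series": [{"dp": [-0.13,0,0],"angular": [0,0,0],"gripper": 10},{"dp": [-0.13,0,0],"angular": [0,0,0],"gripper": 10},{"dp": [0,0,0],"angular": [0,0,0],"gripper": 10},{"dp": [0,0,0],"angular": [0,0,0],"gripper": 10},{"dp": [0,0,0],"angular": [0,0,0],"gripper": 10},{"dp": [0,0,0],"angular": [0,0,0],"gripper": 10},{"dp": [0,0,0],"angular": [0,0,0],"gripper": 10},{"dp": [0,0,0],"angular": [0,0,0],"gripper": 10}]}}

```text
clock: 5.15
position: [0.5555, -0.2787, 0.0596]
ee_rot: [0.691, -0.15, 0.691, 0.151]
contact_force: [0.4, -0.8, -4.6]
width: 0.0193
```

```bash
python3 - <<'E'
from h import *
T,s=pose(); print(T.round(4),s['contact_force'],s['moment'],s['width']); plan([.5758,-.0645,.058],10.2,8)
E
```

```text
[[-3.000e-04 -4.158e-01  9.095e-01  5.555e-01]
 [ 3.000e-04  9.095e-01  4.158e-01 -2.787e-01]
 [-1.000e+00  4.000e-04 -1.000e-04  5.960e-02]
 [ 0.000e+00  0.000e+00  0.000e+00  1.000e+00]] [ 0.442831   -0.83595107 -4.58919044] [-0.09123893 -0.04129637  0.03635309] 0.01931236584864121
angular [0.02, -0.0, -0.0]
[0.002, 0.194, 0.112]
[0.002, 0.198, 0.106]
[0.002, 0.201, 0.1]
[0.002, 0.204, 0.093]
[0.002, 0.207, 0.087]
[0.002, 0.209, 0.08]
[0.002, 0.212, 0.074]
[0.002, 0.214, 0.067]
```

>>> {"fn": "arm_command", "kwargs": {"series": [{"dp": [0,0.194,0.112],"angular": [0.02,0,0],"gripper": 10},{"dp": [0,0.198,0.106],"angular": [0.02,0,0],"gripper": 10},{"dp": [0,0.201,0.1],"angular": [0.02,0,0],"gripper": 10},{"dp": [0,0.204,0.093],"angular": [0.02,0,0],"gripper": 10},{"dp": [0,0.207,0.087],"angular": [0.02,0,0],"gripper": 10},{"dp": [0,0.209,0.08],"angular": [0.02,0,0],"gripper": 10},{"dp": [0,0.212,0.074],"angular": [0.02,0,0],"gripper": 10},{"dp": [0,0,0],"angular": [0,0,0],"gripper": 10}]}}

```text
clock: 6.15
position: [0.5748, -0.0866, 0.0592]
ee_rot: [0.704, -0.071, 0.704, 0.07]
contact_force: [-0.1, 0.0, -4.3]
width: 0.0197
```

```bash
python3 - <<'E'
from h import *
T,s=pose(); d=cam('wrist'); cv2.imwrite('pics/w2.png',cv2.convertScaleAbs(d['image'],alpha=1.4)); np.savez('w2.npz',T=T,**{k:v for k,v in d.items() if isinstance(v,np.ndarray)})
print(T.round(4),s['contact_force'],s['width'])
E
```

```text
[[ 2.000e-04 -1.986e-01  9.801e-01  5.748e-01]
 [-3.000e-04  9.801e-01  1.986e-01 -8.660e-02]
 [-1.000e+00 -4.000e-04  1.000e-04  5.920e-02]
 [ 0.000e+00  0.000e+00  0.000e+00  1.000e+00]] [-0.0760199   0.02724881 -4.26958602] 0.019686330358902833
```

View pics/w2.png

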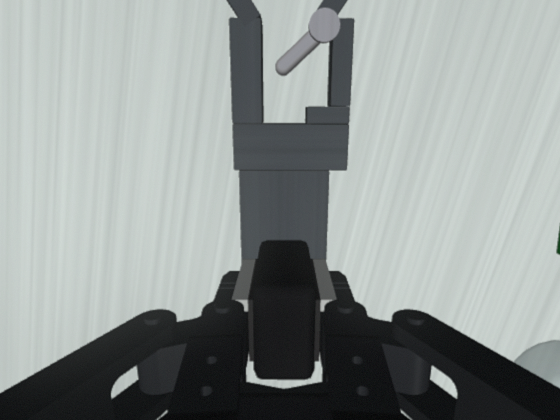

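The wrist view shows the hook held square in the pads. The shank spans cols 240–328, the mouth 263–306 with its floor at row 123, and the pawl is shut. The pin is out of view.

```bash
python3 - <<'E'
from h import *
d=dict(np.load('w2.npz')); T=d['T']; zt=T[2,3]-.0285+.022
for n,u,v in(('shank',284,190),('mouthbottom',284.5,123),('jawL',232,160),('jawR',347,160)):
    p=world(d,u,v,zt); t=np.linalg.inv(T)@np.r_[p,1]; print(n,(t[:3]*1000).round(1))
for u,v in((250,145),(330,145),(250,200),(315,200),(245,60),(345,80)):
    ps=np.array([world(d,u+i,v+j) for i in range(-3,4) for j in range(-3,4)]); t=(np.c_[np.median(ps,0)[None],1]@np.linalg.inv(T).T)[0]; print(u,v,(t[:3]*1000).round(1))
plan([.5713,-.0379,.0315],10.3,7)
E
```

```text
shank [ 6.5 37.  -0. ]
mouthbottom [ 6.5 63.   0.2]
jawL [  6.5  49.  -20.3]
jawR [ 6.5 48.9 24.6]
250 145 [  7.5  54.6 -13.3]
330 145 [ 7.4 54.5 17.8]
250 200 [  7.3  32.7 -13.7]
315 200 [ 7.8 32.5 12.5]
245 60 [  7.4  85.5 -14.3]
345 80 [ 7.6 78.5 22.6]
angular [0.0018, 0.0, 0.0001]
[0.033, 0.059, 0.007]
[0.033, 0.059, 0.007]
[0.033, 0.059, 0.007]
[0.033, 0.059, 0.007]
[0.033, 0.059, 0.007]
[0.033, 0.059, 0.007]
[0.033, 0.059, 0.006]
```

>>> {"fn": "arm_command", "kwargs": {"series": [{"dp": [0.033,0.059,0.007],"angular": [0.002,0,0],"gripper": 10},{"dp": [0.033,0.059,0.007],"angular": [0.002,0,0],"gripper": 10},{"dp": [0.033,0.059,0.007],"angular": [0.002,0,0],"gripper": 10},{"dp": [0.033,0.059,0.007],"angular": [0.002,0,0],"gripper": 10},{"dp": [0.033,0.059,0.007],"angular": [0.002,0,0],"gripper": 10},{"dp": [0.033,0.059,0.007],"angular": [0.002,0,0],"gripper": 10},{"dp": [0.03,0.055,0.006],"angular": [0.002,0,0],"gripper": 10},{"dp": [0,0,0],"angular": [0,0,0],"gripper": 10}]}}

```text
clock: 7.2
position: [0.5708, -0.0371, 0.0293]
ee_rot: [0.704, -0.062, 0.705, 0.061]
contact_force: [0.1, -0.5, -4.5]
width: 0.0193
```

```bash
python3 - <<'E'
from h import *
T,s=pose(); d=cam('top'); w=cam('wrist')
a=cv2.resize(d['image'][190:285,100:250],None,fx=5,fy=5,interpolation=cv2.INTER_CUBIC)
cv2.imwrite('pics/t3.png',cv2.convertScaleAbs(a,alpha=1.5)); np.savez('t3.npz',T=T,**{k:v for k,v in d.items() if isinstance(v,np.ndarray)})
cv2.imwrite('pics/w3.png',cv2.convertScaleAbs(w['image'],alpha=1.4)); np.savez('w3.npz',T=T,**{k:v for k,v in w.items() if isinstance(v,np.ndarray)})
print(T.round(4),s['contact_force'],s['width'])
E
```

```text
[[-4.000e-04 -1.734e-01  9.849e-01  5.708e-01]
 [-1.700e-03  9.849e-01  1.734e-01 -3.710e-02]
 [-1.000e+00 -1.600e-03 -7.000e-04  2.930e-02]
 [ 0.000e+00  0.000e+00  0.000e+00  1.000e+00]] [ 0.09089538 -0.54826925 -4.48585887] 0.01925330170178231
```

View pics/t3.png

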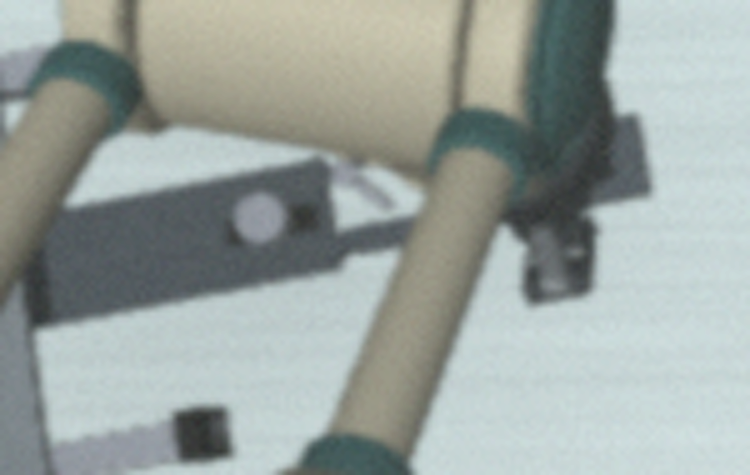

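View pics/w3.png

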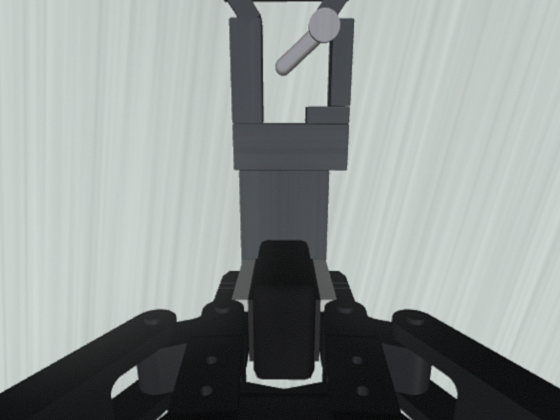

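In the top view the pin head is unchanged at crop (260,217). The mouth is under the arm, but the hook axis by pose passes 0.4 mm from the pin with 62 mm left to seat. The wrist view shows the lug's edge just entering at the top. I'll advance 18 mm and look.

>>> {"fn": "arm_command", "kwargs": {"series": [{"dp": [-0.006,0.038,0],"angular": [0,0,0],"gripper": 10},{"dp": [-0.006,0.038,0],"angular": [0,0,0],"gripper": 10},{"dp": [0,0.038,0],"angular": [0,0,0],"gripper": 10},{"dp": [0,0.038,0],"angular": [0,0,0],"gripper": 10},{"dp": [0,0,0],"angular": [0,0,0],"gripper": 10},{"dp": [0,0,0],"angular": [0,0,0],"gripper": 10},{"dp": [0,0,0],"angular": [0,0,0],"gripper": 10},{"dp": [0,0,0],"angular": [0,0,0],"gripper": 10}]}}

```text
clock: 8.3
position: [0.5685, -0.0191, 0.0318]
ee_rot: [0.705, -0.062, 0.704, 0.06]
contact_force: [0.0, -0.0, -3.3]
width: 0.0192
```

```bash
python3 - <<'E'
from h import *
T,s=pose(); w=cam('wrist')
cv2.imwrite('pics/w4.png',cv2.convertScaleAbs(w['image'][:260],alpha=1.4)); np.savez('w4.npz',T=T,**{k:v for k,v in w.items() if isinstance(v,np.ndarray)})
print(T.round(4),s['contact_force'],s['width'])
E
```

```text
[[ 0.002  -0.1725  0.985   0.5685]
 [-0.0026  0.985   0.1725 -0.0191]
 [-1.     -0.0029  0.0016  0.0318]
 [ 0.      0.      0.      1.    ]] [ 2.00007251e-03 -1.83826857e-02 -3.34642548e+00] 0.01921564025530114
```

View pics/w4.png

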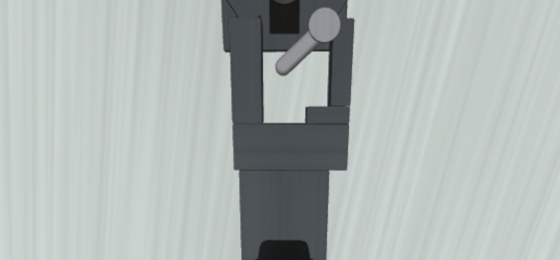

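The slot is centred at col 284.5 and the pin at (285,0), in line with the mouth centre at 284.5. Pushing on in small steps.

>>> {"fn": "arm_command", "kwargs": {"series": [{"dp": [0,0.018,0],"angular": [0,0,0],"gripper": 10},{"dp": [0,0.018,0],"angular": [0,0,0],"gripper": 10},{"dp": [0,0.018,0],"angular": [0,0,0],"gripper": 10},{"dp": [0,0.018,0],"angular": [0,0,0],"gripper": 10},{"dp": [0,0.018,0],"angular": [0,0,0],"gripper": 10},{"dp": [0,0.018,0],"angular": [0,0,0],"gripper": 10},{"dp": [0,0.018,0],"angular": [0,0,0],"gripper": 10},{"dp": [0,0.018,0],"angular": [0,0,0],"gripper": 10}]}}

```text
clock: 9.35
position: [0.5655, -0.0011, 0.0318]
ee_rot: [0.705, -0.062, 0.704, 0.06]
contact_force: [1.8, -2.3, -3.3]
width: 0.0194
```

>>> {"fn": "arm_command", "kwargs": {"series": [{"dp": [0,0.012,0],"angular": [0,0,0],"gripper": 10},{"dp": [0,0.012,0],"angular": [0,0,0],"gripper": 10},{"dp": [0,0.012,0],"angular": [0,0,0],"gripper": 10},{"dp": [0,0.012,0],"angular": [0,0,0],"gripper": 10},{"dp": [0,0,0],"angular": [0,0,0],"gripper": 10},{"dp": [0,0,0],"angular": [0,0,0],"gripper": 10},{"dp": [0,0,0],"angular": [0,0,0],"gripper": 10},{"dp": [0,0,0],"angular": [0,0,0],"gripper": 10}]}}

```text
clock: 10.35
position: [0.5663, 0.0024, 0.0324]
ee_rot: [0.706, -0.064, 0.702, 0.059]
contact_force: [1.5, -3.4, -4.1]
width: 0.019
```

```bash
python3 - <<'E'
from h import *
T,s=pose(); w=cam('wrist')
np.savez('w5.npz',T=T,**{k:v for k,v in w.items() if isinstance(v,np.ndarray)}); cv2.imwrite('pics/w5.png',cv2.convertScaleAbs(w['image'][:260],alpha=1.4))
print(T.round(4),s['contact_force'],s['moment'],s['width'])
im=w['image'];g=cv2.cvtColor(im,cv2.COLOR_BGR2GRAY); m=((g>100)&(g<150)).astype(np.uint8); m[140:]=0;m[:,:225]=0;m[:,360:]=0
n,l,st,ce=cv2.connectedComponentsWithStats(m)
for i in range(1,n):
  if st[i,4]>60: print(st[i],ce[i])
E
```

```text
[[ 0.0061 -0.1737  0.9848  0.5663]
 [-0.0073  0.9848  0.1737  0.0024]
 [-1.     -0.0082  0.0047  0.0324]
 [ 0.      0.      0.      1.    ]] [ 1.4969447  -3.40144693 -4.10898443] [-0.75234465 -0.20515    -0.0381937 ] 0.018981074042065175
[ 249    0   63   58 2945] [279.86044143  25.93174873]
[ 343    0   17  140 1281] [354.3559719   70.77751756]
[312   8  28  34 731] [324.84131327  24.43912449]
[277  37  38  34 246] [293.24390244  57.41869919]
[ 264   99   63   24 1089] [288.41505969 109.85583104]
[225 100   8  40 294] [228.19387755 120.18367347]
```

View pics/w5.png

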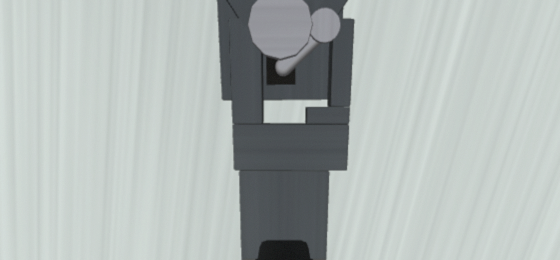

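The pin head at (281,26) rests on the pawl, within about 1 mm of mouth centre, and the force is about 4 N. I'll keep pushing gently.

>>> {"fn": "arm_command", "kwargs": {"series": [{"dp": [0.002,0.015,-0.003],"angular": [0,0.001,0.001],"gripper": 10},{"dp": [0.002,0.015,-0.003],"angular": [0,0.001,0.001],"gripper": 10},{"dp": [0,0.015,-0.001],"angular": [0,0,0],"gripper": 10},{"dp": [0,0.015,0],"angular": [0,0,0],"gripper": 10},{"dp": [0,0.015,0],"angular": [0,0,0],"gripper": 10},{"dp": [0,0.015,0],"angular": [0,0,0],"gripper": 10},{"dp": [0,0.015,0],"angular": [0,0,0],"gripper": 10},{"dp": [0,0.015,0],"angular": [0,0,0],"gripper": 10}]}}

```text
clock: 11.4
position: [0.5642, 0.015, 0.0324]
ee_rot: [0.706, -0.066, 0.703, 0.059]
contact_force: [1.7, -8.0, -3.6]
width: 0.0195
```

```bash
cat > st.py <<'E'
from h import *
T,s=pose(); w=cam('wrist')
import sys; cv2.imwrite(f'pics/{sys.argv[1]}.png',cv2.convertScaleAbs(w['image'][:260],alpha=1.4))
print(T.round(4),s['contact_force'].round(2),s['moment'].round(2),round(s['width'],4))
ax=T[:3,1]; g=T[:2,3]; seat=g+.07*ax[:2]
print('seat',seat,'pull force along hook',s['contact_force']@ax,'side',s['contact_force']@T[:3,2])
# head: bright-ish round blob in the mouth by depth
P=w['depth'][:200,225:340]; pts=[]
for v in range(0,200,2):
  for u in range(235,335,2):
    p=np.linalg.inv(T)@np.r_[world(w,u,v),1]
    if -.006<p[0]<.003: pts.append((u,v,*(p[:3]*1000)))
pts=np.array(pts); print('head pts',len(pts), pts.mean(0).round(1) if len(pts) else '', pts.min(0).round(1) if len(pts) else '',pts.max(0).round(1) if len(pts) else '')
E
python3 st.py w6
```

```text
[[ 0.0053 -0.1758  0.9844  0.5642]
 [-0.0091  0.9844  0.1758  0.015 ]
 [-0.9999 -0.0098  0.0036  0.0324]
 [ 0.      0.      0.      1.    ]] [ 1.74 -8.01 -3.61] [-1.58 -0.23 -0.05] 0.0195
seat [0.55193428 0.08392665] pull force along hook -8.157845207475912 side 0.28839382422646115
head pts 833 [279.7  29.   -2.2  94.   -1.5] [249.    0.   -4.6  83.6 -11.9] [325.   62.    3.  103.   14.1]
```

>>> {"fn": "arm_command", "kwargs": {"series": [{"dp": [0,0.015,0],"angular": [0,0,0.002],"gripper": 10},{"dp": [0,0.015,0],"angular": [0,0,0.002],"gripper": 10},{"dp": [0,0.015,0],"angular": [0,0,0.002],"gripper": 10},{"dp": [0,0.015,0],"angular": [0,0,0],"gripper": 10},{"dp": [0,0.015,0],"angular": [0,0,0],"gripper": 10},{"dp": [0,0.015,0],"angular": [0,0,0],"gripper": 10},{"dp": [0,0.015,0],"angular": [0,0,0],"gripper": 10},{"dp": [0,0.015,0],"angular": [0,0,0],"gripper": 10}]}}

```text
clock: 12.45
position: [0.5651, 0.0166, 0.0338]
ee_rot: [0.707, -0.075, 0.701, 0.058]
contact_force: [1.3, -8.8, -2.9]
width: 0.0194
```

```bash
python3 st.py w7
```

```text
[[ 0.0102 -0.1875  0.9822  0.5651]
 [-0.0239  0.9819  0.1877  0.0166]
 [-0.9997 -0.0253  0.0055  0.0338]
 [ 0.      0.      0.      1.    ]] [ 1.32 -8.75 -2.9 ] [-1.62 -0.27  0.08] 0.0194
seat [0.55192628 0.08537553] pull force along hook -8.770718113651013 side -0.3609492753199169
head pts 857 [279.6  32.1  -2.4  93.   -1.5] [249.    0.   -4.6  82.3 -11.9] [311.   66.    1.3 103.1   9.2]
```

>>> {"fn": "arm_command", "kwargs": {"series": [{"dp": [0.002,0.022,0],"angular": [0.001,0,0.006],"gripper": 10},{"dp": [0.002,0.022,0],"angular": [0.001,0,0.006],"gripper": 10},{"dp": [0.002,0.022,0],"angular": [0.001,0,0.006],"gripper": 10},{"dp": [0.002,0.022,0],"angular": [0.001,0,0.006],"gripper": 10},{"dp": [0.002,0.022,0],"angular": [0.001,0,0.006],"gripper": 10},{"dp": [0.002,0.022,0],"angular": [0.001,0,0.004],"gripper": 10},{"dp": [0,0.022,0],"angular": [0,0,0.003],"gripper": 10},{"dp": [0,0.022,0],"angular": [0,0,0.003],"gripper": 10}]}}

```text
clock: 13.5
position: [0.5653, 0.0196, 0.032]
ee_rot: [0.706, -0.068, 0.701, 0.071]
contact_force: [1.8, -11.2, -5.9]
width: 0.0194
```

```bash
python3 st.py w8
```

```text
[[ 0.0058 -0.1954  0.9807  0.5653]
 [ 0.0052  0.9807  0.1954  0.0196]
 [-1.      0.0039  0.0067  0.032 ]
 [ 0.      0.      0.      1.    ]] [  1.82 -11.21  -5.92] [-2.19 -0.37  0.01] 0.0194
seat [0.55161877 0.08823713] pull force along hook -11.369833442819063 side -0.4471517693706059
head pts 843 [279.5  41.2  -1.5  90.3  -1.6] [249.    8.   -3.9  79.5 -12. ] [325.   76.    2.9 100.8  14.4]
```

>>> {"fn": "arm_command", "kwargs": {"series": [{"dp": [0,0.026,-0.003],"angular": [0.003,0,0.002],"gripper": 10},{"dp": [0,0.026,-0.003],"angular": [0.003,0,0.002],"gripper": 10},{"dp": [0,0.026,-0.003],"angular": [0.003,0,0.002],"gripper": 10},{"dp": [0,0.026,-0.003],"angular": [0.003,0,0.002],"gripper": 10},{"dp": [0,0.026,-0.003],"angular": [0.003,0,0.002],"gripper": 10},{"dp": [0,0.026,-0.003],"angular": [0.002,0,0.002],"gripper": 10},{"dp": [0,0.026,-0.003],"angular": [0.002,0,0.002],"gripper": 10},{"dp": [0,0.026,-0.003],"angular": [0.002,0,0.002],"gripper": 10}]}}

```text
clock: 14.55
position: [0.5632, 0.0235, 0.0331]
ee_rot: [0.708, -0.067, 0.7, 0.061]
contact_force: [2.6, -10.4, -3.8]
width: 0.0191
```

```bash
python3 st.py w9
```

```text
[[ 0.0112 -0.1804  0.9835  0.5632]
 [-0.0074  0.9836  0.1804  0.0235]
 [-0.9999 -0.0093  0.0097  0.0331]
 [ 0.      0.      0.      1.    ]] [  2.57 -10.44  -3.75] [-2.1  -0.34  0.01] 0.0191
seat [0.55053831 0.09231656] pull force along hook -10.701042616172158 side 0.605822477208912
head pts 814 [279.6  54.4  -1.5  86.1  -1.6] [249.   22.   -3.6  75.3 -12.2] [311.   88.    1.8  96.5   9.4]
```

>>> {"fn": "arm_command", "kwargs": {"series": [{"dp": [0.001,0.03,-0.001],"angular": [0.001,0,0.004],"gripper": 10},{"dp": [0.001,0.03,-0.001],"angular": [0.001,0,0.004],"gripper": 10},{"dp": [0.001,0.03,-0.001],"angular": [0.001,0,0.004],"gripper": 10},{"dp": [0.001,0.03,-0.001],"angular": [0.001,0,0.004],"gripper": 10},{"dp": [0.001,0.03,-0.001],"angular": [0.001,0,0.004],"gripper": 10},{"dp": [0.001,0.03,-0.001],"angular": [0.001,0,0.004],"gripper": 10},{"dp": [0,0.03,-0.001],"angular": [0.001,0,0.004],"gripper": 10},{"dp": [0,0.03,-0.001],"angular": [0.001,0,0.004],"gripper": 10}]}}

```text
clock: 15.6
position: [0.5596, 0.0392, 0.0324]
ee_rot: [0.707, -0.057, 0.701, 0.07]
contact_force: [-0.7, 0.7, -4.4]
width: 0.0191
```

```bash
python3 st.py w10
```

```text
[[ 0.0066 -0.1788  0.9839  0.5596]
 [ 0.0198  0.9837  0.1787  0.0392]
 [-0.9998  0.0183  0.0101  0.0324]
 [ 0.      0.      0.      1.    ]] [-0.75  0.68 -4.44] [-0.1  -0.08  0.  ] 0.0191
seat [0.54710462 0.1080837 ] pull force along hook 0.7219001270275998 side -0.6573457812293044
head pts 718 [ 2.813e+02  1.025e+02 -2.000e-01  7.030e+01 -1.000e+00] [251.   10.   -2.6  59.3 -11.9] [331.  134.    2.9 100.9  16.2]
```

View pics/w10.png

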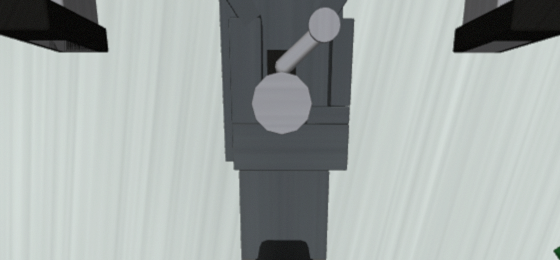

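The pin head is home at (281,103) and the pawl is back in its original shut pose behind it, from (325,24) to (282,68). The force fell to about 0. I'll level, lower slightly and start drawing.

>>> {"fn": "arm_command", "kwargs": {"series": [{"dp": [0.005,0,0],"angular": [0,0.002,-0.004],"gripper": 10},{"dp": [0.005,0,0],"angular": [0,0.002,-0.004],"gripper": 10},{"dp": [0,-0.02,0],"angular": [0,0.002,-0.003],"gripper": 10},{"dp": [0,-0.03,0],"angular": [0,0,0],"gripper": 10},{"dp": [0,-0.03,0],"angular": [0,0,0],"gripper": 10},{"dp": [0,-0.03,0],"angular": [0,0,0],"gripper": 10},{"dp": [0,-0.03,0],"angular": [0,0,0],"gripper": 10},{"dp": [0,-0.03,0],"angular": [0,0,0],"gripper": 10}]}}

```text
clock: 16.65
position: [0.5606, 0.0232, 0.0301]
ee_rot: [0.703, -0.06, 0.706, 0.066]
contact_force: [0.2, 5.1, -3.8]
width: 0.0191
```

```bash
python3 st.py w11
```

```text
[[-0.0054 -0.1767  0.9843  0.5606]
 [ 0.0079  0.9842  0.1767  0.0232]
 [-1.      0.0087 -0.0039  0.0301]
 [ 0.      0.      0.      1.    ]] [ 0.19  5.06 -3.79] [ 0.73 -0.08 -0.04] 0.0191
seat [0.5482363  0.09213211] pull force along hook 4.9136077584238524 side 1.0972672857508636
head pts 772 [286.1  89.6  -3.   74.6   0.7] [255.   10.   -5.3  63.6 -10.2] [319.  122.    1.6 100.6  11.9]
```

>>> {"fn": "arm_command", "kwargs": {"series": [{"dp": [0,-0.04,0],"angular": [0,0,-0.002],"gripper": 10},{"dp": [0,-0.04,0],"angular": [0,0,-0.002],"gripper": 10},{"dp": [0,-0.04,0],"angular": [0,0,-0.002],"gripper": 10},{"dp": [0,-0.04,0],"angular": [0,0,-0.002],"gripper": 10},{"dp": [0,-0.04,0],"angular": [0,0,-0.001],"gripper": 10},{"dp": [0,-0.04,0],"angular": [0,0,-0.001],"gripper": 10},{"dp": [0,-0.04,0],"angular": [0,0,-0.001],"gripper": 10},{"dp": [0,-0.04,0],"angular": [0,0,-0.001],"gripper": 10}]}}

```text
clock: 17.7
position: [0.5676, -0.017, 0.0307]
ee_rot: [0.703, -0.066, 0.705, 0.059]
contact_force: [0.7, 4.0, -5.4]
width: 0.0192
```

```bash
python3 st.py w12
```

```text
[[-0.002  -0.176   0.9844  0.5676]
 [-0.0111  0.9843  0.1759 -0.017 ]
 [-0.9999 -0.0106 -0.0039  0.0307]
 [ 0.      0.      0.      1.    ]] [ 0.66  4.04 -5.36] [ 0.69 -0.04 -0.08] 0.0192
seat [0.55527993 0.0518879 ] pull force along hook 3.917219591581345 side 1.384532074695106
head pts 788 [286.9  90.1  -3.9  74.4   1. ] [257.   34.   -5.9  63.7  -9.4] [317.  122.    2.9  93.4  11.5]
```

>>> {"fn": "arm_command", "kwargs": {"series": [{"dp": [0,-0.022,0],"angular": [0,0,0.001],"gripper": 10},{"dp": [0,-0.02,0],"angular": [0,0,0.001],"gripper": 10},{"dp": [0,-0.02,0],"angular": [0,0,0.001],"gripper": 10},{"dp": [0,-0.02,0],"angular": [0,0,0],"gripper": 10},{"dp": [0,-0.02,0],"angular": [0,0,0],"gripper": 10},{"dp": [0,-0.02,0],"angular": [0,0,0],"gripper": 10},{"dp": [0,-0.018,0],"angular": [0,0,0],"gripper": 10},{"dp": [0,-0.016,0],"angular": [0,0,0],"gripper": 10}]}}

```text
clock: 18.75
position: [0.5703, -0.0348, 0.0297]
ee_rot: [0.703, -0.062, 0.706, 0.061]
contact_force: [-0.4, 11.5, -6.5]
width: 0.0196
```

>>> {"fn": "arm_command", "kwargs": {"series": [{"dp": [0,-0.016,0],"angular": [0,0,0],"gripper": 10},{"dp": [0,-0.016,0],"angular": [0,0,0],"gripper": 10},{"dp": [0,-0.016,0],"angular": [0,0,0],"gripper": 10},{"dp": [0,-0.016,0],"angular": [0,0,0],"gripper": 10},{"dp": [0,-0.016,0],"angular": [0,0,0],"gripper": 10},{"dp": [0,-0.016,0],"angular": [0,0,0],"gripper": 10},{"dp": [0,-0.018,0],"angular": [0,0,0],"gripper": 10},{"dp": [0,-0.018,0],"angular": [0,0,0],"gripper": 10}]}}

```text
clock: 19.75
position: [0.5688, -0.0356, 0.0294]
ee_rot: [0.701, -0.049, 0.709, 0.067]
contact_force: [-0.8, 10.4, -4.5]
width: 0.019
```

```bash
python3 st.py w13
```

```text
[[-0.0132 -0.1636  0.9864  0.5688]
 [ 0.0253  0.9862  0.1639 -0.0356]
 [-0.9996  0.0271 -0.0088  0.0294]
 [ 0.      0.      0.      1.    ]] [-0.75 10.42 -4.49] [ 1.63 -0.07 -0.09] 0.019
seat [0.55736449 0.03339462] pull force along hook 10.272166230055332 side 1.0060804111139898
head pts 769 [290.5  86.5  -2.4  75.6   2.2] [261.    8.   -4.3  65.   -8.1] [331.  118.    3.  101.5  16.2]
```

The tray is at its stops: it stopped moving at 10 N after 70 mm of travel. I'll release the tension, level and set the hook down.

>>> {"fn": "arm_command", "kwargs": {"series": [{"dp": [0,0.005,0.002],"angular": [-0.002,-0.002,-0.004],"gripper": 10},{"dp": [0,0.005,0.002],"angular": [-0.002,-0.002,-0.004],"gripper": 10},{"dp": [0,0.003,0.002],"angular": [-0.002,-0.001,-0.004],"gripper": 10},{"dp": [0,0.002,0.002],"angular": [-0.002,0,-0.004],"gripper": 10},{"dp": [0.003,0,0],"angular": [0,0,0],"gripper": 10},{"dp": [0.004,0,0],"angular": [0,0,0],"gripper": 10},{"dp": [0.004,0,0],"angular": [0,0,0],"gripper": 10},{"dp": [0,0,0],"angular": [0,0,0],"gripper": 10}]}}

```text
clock: 20.8
position: [0.5689, -0.0352, 0.0286]
ee_rot: [0.704, -0.064, 0.705, 0.063]
contact_force: [-1.1, 2.3, -3.6]
width: 0.0191
```

```bash
python3 st.py w14
```

```text
[[-0.0018 -0.1787  0.9839  0.5689]
 [-0.0019  0.9839  0.1787 -0.0352]
 [-1.     -0.0016 -0.0021  0.0286]
 [ 0.      0.      0.      1.    ]] [-1.11  2.35 -3.57] [0.4  0.13 0.09] 0.0191
seat [0.55638566 0.03363291] pull force along hook 2.5113811510280457 side -0.6654257531528254
head pts 661 [293.2  87.6  -5.2  75.1   3.1] [263.   18.   -6.   64.4  -7.3] [329.  120.    3.   98.5  15.7]
```

>>> {"fn": "arm_command", "kwargs": {"series": [{"dp": [0,0.008,0.006],"angular": [0,0,0],"gripper": 10},{"dp": [0.004,0.004,0.003],"angular": [0,0,0],"gripper": 10},{"dp": [0.006,0,0],"angular": [0,0,0],"gripper": 10},{"dp": [0.006,0,0],"angular": [0,0,0],"gripper": 10},{"dp": [0.006,0,0],"angular": [0,0,0],"gripper": 10},{"dp": [0,0,0],"angular": [0,0,0],"gripper": 10},{"dp": [0,0,0],"angular": [0,0,0],"gripper": 10},{"dp": [0,0,0],"angular": [0,0,0],"gripper": 10}], "grip_force": 40}}

```text
clock: 21.85
position: [0.5694, -0.0348, 0.0285]
ee_rot: [0.704, -0.065, 0.705, 0.062]
contact_force: [-2.6, 0.5, 1.4]
width: 0.0195
```

```bash
python3 st.py w15
```

```text
[[-0.0012 -0.1798  0.9837  0.5694]
 [-0.0043  0.9837  0.1798 -0.0348]
 [-1.     -0.004  -0.002   0.0285]
 [ 0.      0.      0.      1.    ]] [-2.63  0.45  1.37] [0.21 0.46 0.03] 0.0195
seat [0.5568522  0.03407316] pull force along hook 0.9105297686096202 side -2.5054895885935804
head pts 537 [291.5  88.6  -5.3  74.8   2.5] [261.   12.   -6.   63.7  -8. ] [331.  122.    3.  100.3  16.3]
```

On the bench: the vertical force has gone from −4.5 to +1.4 N and the hook is level. Releasing and rising.

>>> {"fn": "arm_command", "kwargs": {"series": [{"dp": [0,0,0],"angular": [0,0,0],"gripper": 24},{"dp": [0,0,0],"angular": [0,0,0],"gripper": 40},{"dp": [0,0,0],"angular": [0,0,0],"gripper": 60},{"dp": [0,0,0],"angular": [0,0,0],"gripper": 60},{"dp": [0,0,0],"angular": [0,0,0],"gripper": 60},{"dp": [-0.05,0,0],"angular": [0,0,0],"gripper": 60},{"dp": [-0.1,0,0],"angular": [0,0,0],"gripper": 60},{"dp": [-0.2,0,0],"angular": [0,0,0],"gripper": 60}]}}

```text
clock: 22.9
position: [0.5716, -0.0354, 0.0715]
ee_rot: [0.705, -0.066, 0.704, 0.062]
contact_force: [0.0, 0.5, -0.2]
width: 0.06
```

>>> {"fn": "arm_command", "kwargs": {"series": [{"dp": [-0.3,-0.1,0],"angular": [0,0,0],"gripper": 60},{"dp": [-0.3,-0.2,0],"angular": [0,0,0],"gripper": 60},{"dp": [-0.2,-0.3,0],"angular": [0,0,0],"gripper": 60},{"dp": [-0.1,-0.3,0],"angular": [0,0,0],"gripper": 60},{"dp": [0,-0.3,0],"angular": [0,0,0],"gripper": 60},{"dp": [0,-0.3,0],"angular": [0,0,0],"gripper": 60},{"dp": [0,-0.2,0],"angular": [0,0,0],"gripper": 60},{"dp": [0,0,0],"angular": [0,0,0],"gripper": 60}]}}

```text
clock: 23.9
position: [0.6108, -0.2408, 0.1957]
ee_rot: [0.709, -0.068, 0.699, 0.061]
contact_force: [-0.8, 0.5, 0.1]
width: 0.0598
```

```bash
python3 - <<'E'
from h import *
T,s=pose(); print(T[:3,3],s['contact_force'],s['width'])
d=cam('top'); np.savez('t9.npz',**{k:v for k,v in d.items() if isinstance(v,np.ndarray)})
im=cv2.convertScaleAbs(d['image'],alpha=1.5); c=np.zeros((600,800,3),np.uint8)
c[:480,:]=cv2.resize(im[185:275,110:260],(800,480),interpolation=cv2.INTER_CUBIC); c[480:,:160]=cv2.resize(im,(160,120))
cv2.imwrite('pics/t9.png',c)
E
```

```text
[ 0.61082203 -0.24081058  0.19570491] [-0.82673862  0.53783835  0.12240023] 0.05982351760655533
```

View pics/t9.png

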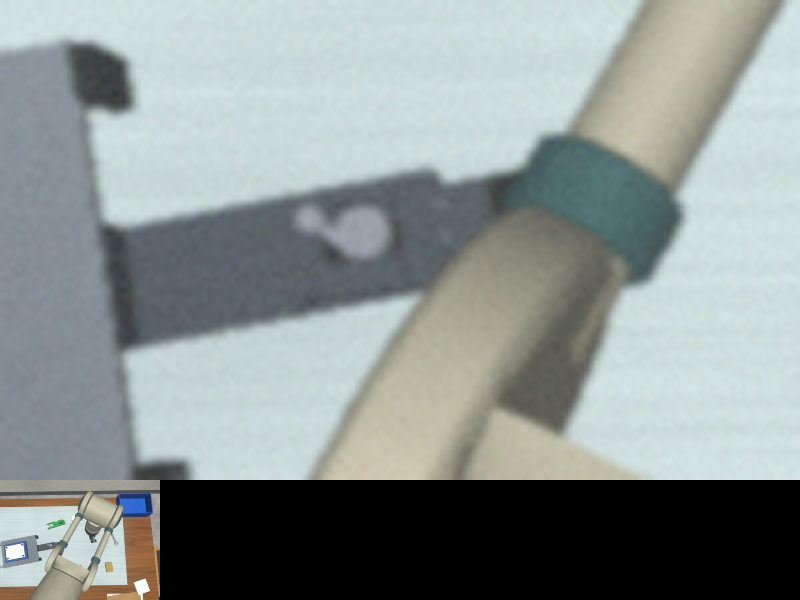

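The final top view shows the tray against its front caps. The pin head is at crop (360,232), with the pawl from its bolt (310,217) shut behind it, and the fingers are clear.

```bash
python3 - <<'E'
from h import *
from rig import sign_off
d=dict(np.load('t9.npz')); p=world(d,177.5,228.5,.033); print('pin now',p,'travel from rear ~',(.1082-p[1])/.984)
print(sign_off())
E
```

```text
pin now [0.55733882 0.03885678 0.033     ] travel from rear ~ 0.07047074988861084
the job is handed in; nothing more can be done
None
```

The job is done and handed in at about 24 s of the 61 s allowed; no verdict was reported back.

- **Latching:** I gripped the dark hook by its black grip and pushed it onto the pin. The tray slid about 15 mm onto its rear stops first. The latch snapped with about 11 N on the wrist at the readings taken before the snap. The wrist picture then showed the pin home and the pawl shut behind it.
- **Drawing out:** I drew the tray until it stopped moving against its front stops, with a highest reading of about 11.5 N. I then eased the tension, set the hook down level on the bench, let go and moved clear.
- **Last checks:** The top view puts the pin 70.5 mm from its rear position, and the pose of the last pull gave 70.3 mm, against 70 mm at the stops. The pawl is shut behind the pin and the wrist force is near zero.
- **Limits of the checks:** Forces were only read at the end of each move, so I can't rule out brief higher peaks. The arm hid the grip end of the hook in the last picture, so its lying flat rests on the level pose and bench contact force before release. I did not measure the bystanders afterwards, but all moves were planned well clear of them.

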